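Stack the tooling of two press dies

ROBOT

A 6-joint arm with a two-finger parallel gripper is mounted at the origin on the work surface. World frame = base frame: x ahead of the robot, y to its left, z up, the work surface at z = 0. Lengths are in m, angles in rad, forces in N, time in s.
With the tool pointing down it reaches from about 0.3 to 0.775 m from the base axis. Payload 14.6 kg.
Tool frame: the origin (TCP) lies midway between the tips of the shut fingers; the grasp point (between the pads) lies 19 mm behind it; z points along the fingers, y is the line along which they close (so a half turn about z gives the same grasp; the last joint's range is limited). The gripper opens to 94 mm and grips with 3 to 60 N. Pads are 16 mm wide; open, the fingers measure 119 mm over their backs; the gripper's body (75 mm by 177 mm) begins 78 mm behind the grasp point.
Start: joints at [-1.168, 0.3, 1.521, -0, 1.321, -0.067], TCP at [0.249, -0.49, 0.205] pointing down, gripper open.
Joint ranges: [-3.03, 3.03], [-0.79, 2.21], [0.23, 2.52], [-1.04, 4.18], [0, 3.07], [-2.55, 2.55]. Speed limits (rad/s): [2.22, 2.22, 2.57, 3.14, 3.14, 3.14].

INTERFACE

Orientations are given as [roll, pitch, yaw] about the fixed x, y, z axes, in that order (R = Rz(yaw) Ry(pitch) Rx(roll)).
In Python, from station import telemetry, optics, ctrl gives the robot as it stands.
- The arm moves only by the tool carry_out, never from a script. Its argument "plan" is a list that holds one entry, the list of rows, each a list of 7 numbers: the shift along the tool's x, y, z in mm, then the turn, a rotation vector about the tool's x, y, z in rad, then the finger opening in mm, from 0 to 94. A call has 1 to 20 rows; each row shifts and turns the commanded pose from where the row before left it, along the tool's axes as they then stand; what a row does not reach is not made up. A row lasts 1/12 s, in which the tool goes at most 41.7 mm and 7.16 degrees, less where a joint would pass 70% of its speed; a pose out of reach is approached as far as the arm can. A call with a gripper value outside its range is refused whole. The fingers move at their own pace and stop on an object; "squeeze" is the grip in N (left out, the last holds). Time passes only in rows, so rows that do not move let the fingers close. It gives the time, the measured TCP pose, the force, the opening and the grip force at its end, in the units of the state.
- telemetry.get_obs(): the state, without advancing time (a new reading comes with each control period).
- optics.camera(name): name is "scene" or "top" or "wrist"; returns a dict with "pixels" (400x640x3 uint8, red, green, blue), "intrinsics" (3x3 intrinsics, pixels), "dist_coeffs" ([k1, k2, p1, p2, k3] as OpenCV has them; the pictures are not rectified), "origin" and "rotation" of the camera in the world. Camera axes: x right, y down, z forward; pixel columns grow to the right and rows downward; lengths in m; the calibration is good to about 2 mm. A picture is of the moment at which its call begins. There is no depth.
- ctrl.hand_in(): hands the job in; it is judged then, once.
The state is a dict: "time_s": time; "qpos": joint angles; "joint_vel": joint speeds; "tau": joint torques, N m; "ee_pos": TCP position; "eef_rot": TCP orientation; "force": force on the tool from outside, world axes, zero at the start; "moment": the same for the moment, N m; "grip_width": finger opening in m; "grip_force": force on a finger pad.
Only numpy, scipy, OpenCV 4.12 (cv2) and the standard library are available. Lean on these libraries where they do the work, as an engineer would, in place of code of your own. Each camera call takes 0.05 s, during which the arm holds its last target. There are 200 camera calls.

TASK

Set up both forming dies for the press. Stand the wide copper cup in the recess of the wide die and the narrow copper cup in the recess of the narrow die, mouth up, then stand the thick punch upright in the wide cup and the slim punch upright in the narrow cup. Last, lay the flat steel disc centred on top of the thick punch, so that both stacks come to the same height.

Things in the scene. Friction and masses are not known exactly. Their poses are not given: they have to be found in the camera images.
- wide_die: The larger of two round steel dies, a block 100 mm in diameter and 30 mm high, fixed to the bench. Its top has a round recess 70 mm across and 8 mm deep, so the recess floor is 22 mm above the bench. Origin: centre of its underside, on the bench; z up.
- narrow_die: The smaller round steel die, 84 mm in diameter and 30 mm high, fixed to the bench, with a round recess 54 mm across and 8 mm deep in its top (recess floor 22 mm above the bench). Origin: centre of its underside, on the bench; z up.
- wide_cup: The wider of two straight-sided open copper cups, 58 mm outside diameter, 28 mm high, wall and floor 3 mm thick (inside 52 mm), loose, standing mouth up on the bench, about 0.1 kg. Origin: centre of its underside; z points up at the start.
- narrow_cup: The narrower open copper cup, 42 mm outside diameter, 28 mm high, wall and floor 3 mm thick (inside 36 mm), loose, standing mouth up on the bench, under 0.1 kg. Origin: centre of its underside; z points up at the start.
- thick_punch: The shorter, thicker of two plain round steel punches, a solid flat-ended cylinder 40 mm in diameter and 60 mm high, loose, standing on end on the bench, about 0.5 kg. Origin: centre of its underside; z points up at the start.
- slim_punch: The taller, slimmer steel punch, a solid flat-ended cylinder 24 mm in diameter and 80 mm high, loose, standing on end on the bench, about 0.3 kg. Origin: centre of its underside; z points up at the start.
- disc: A flat solid steel packing disc, 56 mm in diameter and 20 mm thick, loose, lying flat on the bench, about 0.3 kg. Origin: centre of its underside; z points up at the start.
Mind the look-alikes: they are no part of the job. Leave any blue or purple look-alike of the wide_cup alone. What is shaped like the disc but red or turquoise is not meant.

How it is judged:
By the outcome, as a careful person would: the job done as asked, in the order asked, and still so for the second after the job is handed in, with the robot touching nothing.
It also fails if it takes over 125 s, if anything falls off the work surface, if the arm or the gripper's body presses on something with over 40 N, if the wrist force passes 120 N, or if a joint passes its speed limit or range.

## Working session

There is one attempt and no reset: what is moved stays moved. The work goes in short steps, Python scripts to look and compute and a tool call to move; the robot and the scene stay as the last step left them, time stands still between calls to the robot, and variables do not carry over. Pictures are saved under pics/ and viewed, at most 18 in all, crops included, and the job is handed in when it is done.

Besides the shell and the picture viewer there is one more tool, called after ">>>" by a JSON object that holds its "api" and its "payload". carry_out: Moves the arm, as the interface text tells. Its arguments: {"type":"object","properties":{"plan":{"type":"array","items":{"type":"array","items":{"type":"array","items":{"type":"number"}}}},"squeeze":{"type":"number"}},"required":["plan"]}

```bash
mkdir -p pics; cat > h.py <<'E'
import numpy as np, cv2
from station import telemetry, optics, ctrl
def snap(n,f=None):
    c=optics.camera(n); 
    if f: cv2.imwrite(f'pics/{f}.png',c['pixels'][:,:,::-1])
    return c
def ray(c,uv,z):
    K=np.array(c['intrinsics']);d=np.array(c['dist_coeffs'])
    p=cv2.undistortPoints(np.array(uv,float).reshape(-1,1,2),K,d).reshape(-1,2)
    r=np.c_[p,np.ones(len(p))]@np.array(c['rotation']).T
    o=np.array(c['origin']).ravel()
    return (o+r*((z-o[2])/r[:,2])[:,None])[:,:2]
E
python3 - <<'E'
from h import *
for n in ('scene','top'):
    c=snap(n,n+'0'); print(n,c['origin'],np.round(c['rotation'],3).tolist(),c['dist_coeffs'],np.array(c['intrinsics']).round(0).tolist())
print(telemetry.get_obs())
E
```

```text
scene [ 0.80603073 -0.51166216  0.47648045] [-2.192, 0.018, 0.49] [-0.02209149  0.          0.          0.          0.        ] [[367.0, 0.0, 319.0], [0.0, 367.0, 203.0], [0.0, 0.0, 1.0]]
top [ 0.34290973 -0.01811068  0.79298782] [-2.908, -0.005, -1.558] [-0.05641686  0.          0.          0.          0.        ] [[391.0, 0.0, 325.0], [0.0, 391.0, 202.0], [0.0, 0.0, 1.0]]
{'time_s': 0.1, 'qpos': array([-1.16757647e+00,  3.00441957e-01,  1.52154105e+00, -2.44143607e-05,
        1.32070068e+00, -6.65510926e-02]), 'joint_vel': array([-2.51881918e-03, -6.49935295e-04, -9.96192254e-04, -9.61394387e-05,
       -2.22840989e-04, -5.25883306e-04]), 'tau': array([ 1.39057465e-03, -5.32643580e+01, -3.53282261e+01,  7.09800376e-02,
        2.35068554e-02, -6.60486262e-05]), 'ee_pos': array([ 0.24889385, -0.49018444,  0.20491925]), 'eef_rot': array([-3.14050246e+00, -4.89600127e-05,  4.69776975e-01]), 'force': array([ 0.19675839,  0.29629922, -0.24040385]), 'moment': array([-0.00844519,  0.02132932, -0.01323653]), 'grip_force': 0.0, 'grip_width': 0.09383700826892871}
```

View pics/top0.png

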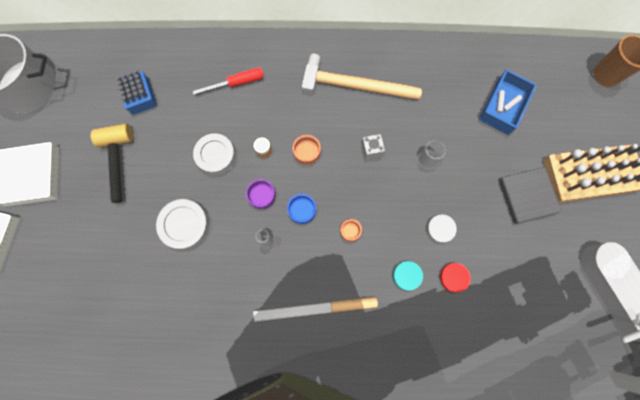

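View pics/scene0.png

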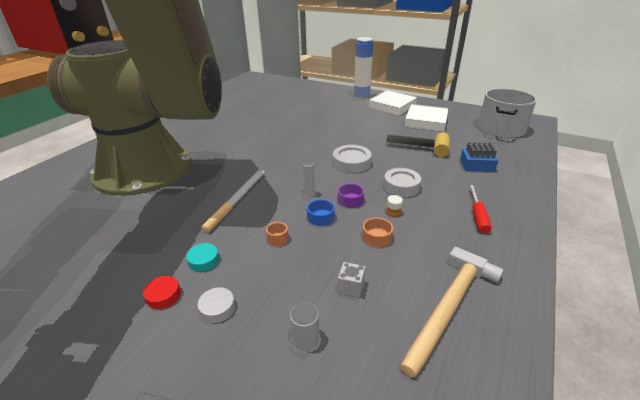

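The top picture shows the wide die at (181,224) and the narrow die at (213,153). The wide cup is at (307,149), the narrow cup at (351,230), the thick punch at (433,152), the slim punch at (264,236) and the steel disc at (442,228). The scene picture shows the same layout, with the thick punch at (305,327) and the slim punch at (309,180).

```bash
cat > h.py <<'E'
import numpy as np, cv2
from scipy.spatial.transform import Rotation as Ro
from station import telemetry, optics, ctrl
def snap(n,f=None):
    c=optics.camera(n)
    if f: cv2.imwrite(f'pics/{f}.png',c['pixels'][:,:,::-1])
    return c
def ray(c,uv,z):
    K=np.array(c['intrinsics']);d=np.array(c['dist_coeffs'])
    p=cv2.undistortPoints(np.array(uv,float).reshape(-1,1,2),K,d).reshape(-1,2)
    r=np.c_[p,np.ones(len(p))]@Ro.from_euler('xyz',c['rotation']).as_matrix().T
    o=np.array(c['origin']).ravel()
    return (o+r*((z-o[2])/r[:,2])[:,None])[:,:2]
def blobs(c,mask,z,seed=None,amin=60):
    """external contours cast to plane z -> (area px, pixel centre, world circle centre, radius)"""
    out=[]
    for k in cv2.findContours(mask.astype(np.uint8),cv2.RETR_EXTERNAL,cv2.CHAIN_APPROX_NONE)[0]:
        if cv2.contourArea(k)<amin: continue
        w=ray(c,k,z).astype(np.float32)
        (x,y),r=cv2.minEnclosingCircle(w*1000)
        out.append((cv2.contourArea(k),k.reshape(-1,2).mean(0).round(0).tolist(),round(x,1),round(y,1),round(r,1)))
    return out
E
python3 - <<'E'
from h import *
c=snap('top')
hsv=cv2.cvtColor(c['pixels'],cv2.COLOR_RGB2HSV); h,s,v=cv2.split(hsv)
cop=(h<15)&(s>110)&(v>100)
for b in blobs(c,cop,.028): print('cop',b)
for t in (110,140):
  g=(s<50)&(v>t)
  for b in blobs(c,g,.03,amin=80): 
    if 120<b[1][1]<300 and b[1][0]>150 : print(t,b)
for n,u,z in [('thick',(433,147),.06),('slim',(264,232),.08),('thickbase',(433,160),0),('slimbase',(264,242),0)]: print(n,ray(c,u,z)*1000)
cv2.imwrite('pics/crop.png',cv2.resize(c['pixels'][120:270,150:470,::-1],None,fx=2.5,fy=2.5,interpolation=cv2.INTER_CUBIC))
w=snap('wrist','wr0');print(w['origin'],w['rotation'],w['intrinsics'])
E
```

```text
cop (668.0, [455.0, 277.0], 378.0, -274.8, 29.9)
cop (335.0, [350.0, 230.0], 469.1, -71.4, 21.7)
cop (589.0, [306.0, 149.0], 637.6, 18.6, 31.9)
cop (384.5, [245.0, 77.0], 805.5, 159.9, 40.9)
cop (720.0, [624.0, 64.0], 874.0, -703.5, 88.9)
110 (229.5, [518.0, 293.0], 347.6, -397.2, 22.5)
110 (215885.0, [371.0, 221.0], 728.1, -7.5, 841.4)
140 (2219.0, [625.0, 293.0], 352.6, -602.3, 98.9)
140 (644.0, [442.0, 228.0], 475.2, -254.0, 30.1)
140 (1994.0, [180.0, 223.0], 477.2, 268.0, 52.3)
140 (226.5, [261.0, 145.0], 644.7, 114.3, 20.0)
140 (353.0, [374.0, 144.0], 651.3, -119.8, 27.6)
140 (1261.0, [213.0, 152.0], 628.2, 214.4, 44.4)
thick [[ 633.81197361 -235.60797263]]
slim [[453.97099468  91.54552636]]
thickbase [[ 627.75330488 -251.76815569]]
slimbase [[445.85424095 102.87159063]]
[ 0.30978807 -0.45880952  0.38426282] [ 2.89852878e+00 -1.67521266e-04 -1.10125653e+00] [[331.28426627   0.         317.8232454 ]
 [  0.         331.28426627 201.86238768]
 [  0.           0.           1.        ]]
```

View pics/crop.png

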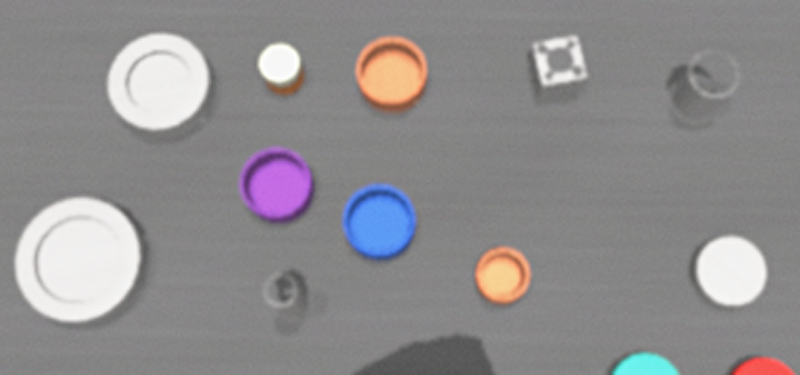

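The crop confirms the layout: thick punch top at about (436,150) and slim punch top at about (262,236) in the full picture. Both are faint grey against the bench. I'll go above the wide cup and look from close by.

>>> {"api": "carry_out", "payload": {"plan": [[[34,-16.3,2,0,0,0,94],[34,-16.3,2,0,0,0,94],[34,-16.3,2,0,0,0,94],[34,-16.3,2,0,0,0,94],[34,-16.3,2,0,0,0,94],[34,-16.3,2,0,0,0,94],[34,-16.3,2,0,0,0,94],[34,-16.3,2,0,0,0,94],[34,-16.3,2,0,0,0,94],[34,-16.3,2,0,0,0,94],[34,-16.3,2,0,0,0,94],[34,-16.3,2,0,0,0,94],[34,-16.3,2,0,0,0,94],[34,-16.3,2,0,0,0,94],[34,-16.3,2,0,0,0,94],[34,-16.3,2,0,0,0,94],[34,-16.3,2,0,0,0,94],[0,0,0,0,0,0,94],[0,0,0,0,0,0,94]]], "squeeze": 20}}

```text
time_s: 1.78
ee_pos: [0.6391, 0.0198, 0.1703]
eef_rot: [-3.141, 0.001, 0.472]
force: [-0.9, 0.2, -0.2]
grip_width: 0.094
grip_force: 0.0
```

```bash
cat >> h.py <<'E'
def go(xy,z):
    """shift in tool axes (mm) from the measured pose to world xy (mm), z (mm)"""
    o=telemetry.get_obs(); R=Ro.from_euler('xyz',o['eef_rot']).as_matrix()
    return (R.T@(np.r_[xy,z]-1000*np.array(o['ee_pos']))).round(1)
def st():
    o=telemetry.get_obs(); print(o['time_s'],np.round(1000*np.array(o['ee_pos']),1),np.round(o['eef_rot'],3),'q',np.round(o['qpos'],2),'F',np.round(o['force'],1),round(o['grip_width']*1000,1),round(o['grip_force'],1))
def masks(c):
    h,s,v=cv2.split(cv2.cvtColor(c['pixels'],cv2.COLOR_RGB2HSV))
    return (h<15)&(s>110)&(v>100),(s<50)&(v>140)
E
python3 - <<'E'
from h import *
st(); c=snap('wrist','wr1'); m,g=masks(c)
for b in blobs(c,m,.028,amin=200): print('cop',b)
for b in blobs(c,g,.03,amin=600): print('g',b)
E
```

```text
1.7833 [639.1  19.8 170.3] [-3.141e+00  1.000e-03  4.720e-01] q [-0.03  0.53  1.28 -0.    1.33  1.07] F [-0.9  0.2 -0.2] 94.0 0.0
cop (903.5, [323.0, 353.0], 472.6, -73.5, 23.9)
cop (2559.5, [319.0, 188.0], 641.3, 20.1, 29.7)
g (5850.0, [41.0, 221.0], 475.2, 266.1, 51.3)
g (892.0, [232.0, 145.0], 641.4, 113.3, 16.8)
g (5907.0, [132.0, 110.0], 627.4, 213.5, 42.1)
g (1890.0, [410.0, 27.0], 812.0, 16.2, 35.7)
```

View pics/wr1.png

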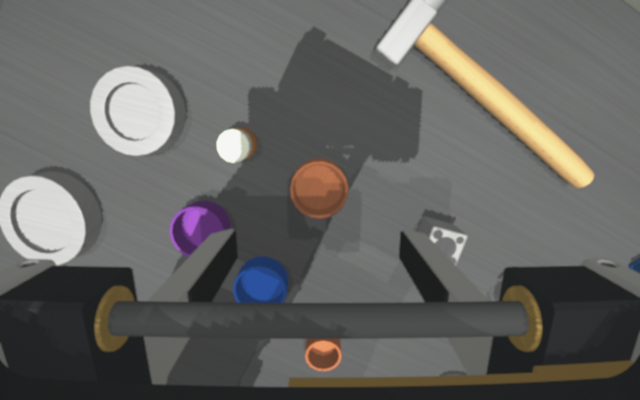

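The wrist picture shows the wide cup at (319,188), the narrow die at (138,110) and the wide die at (45,218). The narrow cup sits at (323,353), partly behind the gripper. The tool is already centred on the wide cup to within about 2 mm.

>>> {"api": "carry_out", "payload": {"plan": [[[1,0.5,35,0,0,0,94],[1,0.2,35,0,0,0,94],[0,0,35,0,0,0,94],[0,0,30,0,0,0,94],[0,0,18,0,0,0,94],[0,0,10,0,0,0,94],[0,0,0,0,0,0,94],[0,0,0,0,0,0,50],[0,0,0,0,0,0,50],[0,0,0,0,0,0,50],[0,0,0,0,0,0,50],[0,0,0,0,0,0,50],[0,0,0,0,0,0,50],[0,0,0,0,0,0,50]]], "squeeze": 20}}

```text
time_s: 3.0
ee_pos: [0.6412, 0.0187, 0.009]
eef_rot: [3.141, -0.001, 0.47]
force: [-1.1, -0.4, 4.1]
grip_width: 0.0586
grip_force: 20.0
```

>>> {"api": "carry_out", "payload": {"plan": [[[0,0,-15,0,0,0,50],[0,0,-30,0,0,0,50],[0,0,-30,0,0,0,50],[0,0,-25,0,0,0,50],[-3.6,-29.5,0,0,0,0,50],[-3.6,-29.5,0,0,0,0,50],[-3.6,-29.5,0,0,0,0,50],[-3.6,-29.5,0,0,0,0,50],[-3.6,-29.5,0,0,0,0,50],[-3.6,-29.5,0,0,0,0,50],[-3.6,-29.5,0,0,0,0,50],[-3.6,-29.5,0,0,0,0,50],[-3.6,-29.5,0,0,0,0,50],[-3.6,-29.5,0,0,0,0,50],[0,0,0,0,0,0,50],[0,0,0,0,0,0,50]]]}}

```text
time_s: 4.33
ee_pos: [0.4747, 0.2663, 0.1085]
eef_rot: [3.142, 0.0, 0.472]
force: [1.0, 0.7, -0.3]
grip_width: 0.0583
grip_force: 20.0
```

```bash
python3 - <<'E'
from h import *
st(); c=snap('wrist','wr2'); m,g=masks(c)
for b in blobs(c,m,.028,amin=200): print('cop',b)
for b in blobs(c,m,.122,amin=200): print('cop held',b)
for b in blobs(c,g,.03,amin=600): print('g',b)
E
```

```text
4.3333 [474.7 266.3 108.5] [3.142 0.    0.472] q [ 0.44  0.39  1.64 -0.    1.11  1.54] F [ 1.   0.7 -0.3] 58.3 20.0
cop (9246.5, [318.0, 250.0], 440.3, 248.4, 50.4)
cop (301.5, [559.0, 109.0], 633.1, 128.9, 15.1)
cop held (9246.5, [318.0, 250.0], 474.7, 266.4, 32.2)
cop held (301.5, [559.0, 109.0], 597.8, 190.1, 9.6)
g (4546.5, [312.0, 183.0], 476.7, 268.0, 49.3)
g (1289.5, [594.0, 109.0], 644.4, 109.0, 17.0)
g (10016.0, [474.0, 60.0], 627.3, 213.9, 42.1)
```

View pics/wr2.png

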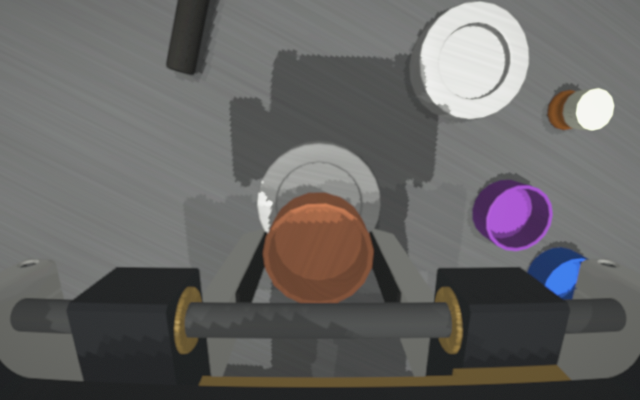

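The picture shows the held cup at (318,250), with the wide die just behind it at (319,200) and the narrow die at (474,60). The cup sits centred in the gripper and needs only about 2 mm of correction.

>>> {"api": "carry_out", "payload": {"plan": [[[1.1,-0.3,25,0,0,0,50],[1,0,22,0,0,0,50],[0,0,15,0,0,0,50],[0,0,8,0,0,0,50],[0,0,6,0,0,0,50],[0,0,0,0,0,0,50],[0,0,0,0,0,0,50]]]}}

```text
time_s: 4.97
ee_pos: [0.4776, 0.2664, 0.033]
eef_rot: [3.142, -0.001, 0.469]
force: [-0.2, -0.2, -0.9]
grip_width: 0.0587
grip_force: 20.0
```

>>> {"api": "carry_out", "payload": {"plan": [[[0,0,0,0,0,0,66],[0,0,0,0,0,0,75],[0,0,0,0,0,0,90],[0,0,-15,0,0,0,94],[0,0,-35,0,0,0,94],[0,0,-35,0,0,0,94],[0,0,-30,0,0,0,94],[-15.8,30.1,0,0,0,0,94],[-15.8,30.1,0,0,0,0,94],[-15.8,30.1,0,0,0,0,94],[-15.8,30.1,0,0,0,0,94],[-15.8,30.1,0,0,0,0,94],[-15.8,30.1,0,0,0,0,94],[-15.8,30.1,0,0,0,0,94],[-15.8,30.1,0,0,0,0,94],[-15.8,30.1,0,0,0,0,94],[-15.8,30.1,0,0,0,0,94],[0,0,0,0,0,0,94],[0,0,0,0,0,0,94]]]}}

```text
time_s: 6.55
ee_pos: [0.4724, -0.0745, 0.1478]
eef_rot: [3.141, -0.0, 0.467]
force: [-0.6, 0.7, -0.2]
grip_width: 0.0944
grip_force: 0.0
```

```bash
python3 - <<'E'
from h import *
st(); c=snap('wrist','wr3'); m,g=masks(c)
for b in blobs(c,m,.028,amin=200): print('cop',b,go(b[2:4],8))
t=snap('top','top3'); m,g=masks(t)
for b in blobs(t,m,.05,amin=200): print('top z50',b)
cv2.imwrite('pics/j3.png',np.hstack([c['pixels'][:,:,::-1][:,120:520],t['pixels'][100:300,120:320,::-1].repeat(2,0).repeat(2,1)]))
E
```

```text
6.55 [472.4 -74.5 147.8] [ 3.141 -0.     0.467] q [-0.23  0.2   1.79  0.    1.15  0.87] F [-0.6  0.7 -0.2] 94.4 0.0
cop (1111.0, [438.0, 353.0], 378.6, -268.7, 30.7) [-172.   131.8  139.7]
cop (1540.0, [315.0, 196.0], 471.1, -71.9, 21.9) [ -0.6  -2.  139.7]
top z50 (660.5, [455.0, 277.0], 377.0, -267.4, 29.0)
top z50 (639.0, [179.0, 222.0], 475.7, 263.0, 30.7)
top z50 (382.0, [245.0, 77.0], 790.5, 154.4, 39.2)
top z50 (1010.0, [622.0, 62.0], 861.0, -680.7, 86.8)
```

View pics/j3.png

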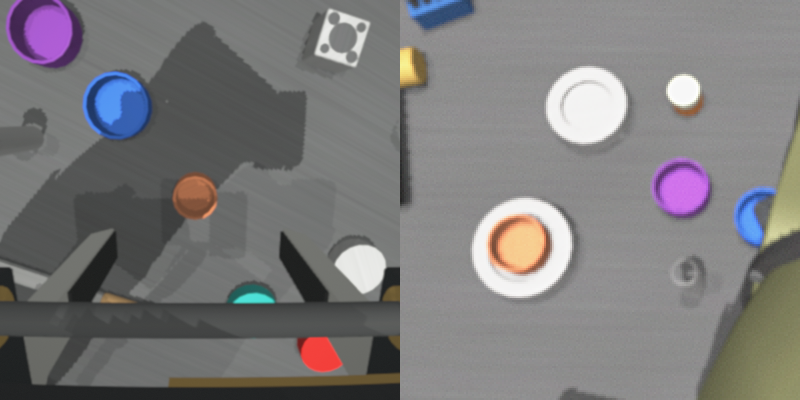

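The left half shows the narrow cup at (195,196), nearly under the tool. The right half shows the wide cup seated in the wide die at (519,245), and the narrow die empty.

>>> {"api": "carry_out", "payload": {"plan": [[[-0.4,-1.5,35,0,0,0,80],[-0.2,-0.5,35,0,0,0,70],[0,0,34,0,0,0,70],[0,0,20,0,0,0,70],[0,0,10,0,0,0,70],[0,0,5,0,0,0,70],[0,0,0,0,0,0,70],[0,0,0,0,0,0,36],[0,0,0,0,0,0,36],[0,0,0,0,0,0,36],[0,0,0,0,0,0,36],[0,0,0,0,0,0,36]]]}}

```text
time_s: 7.65
ee_pos: [0.4713, -0.0719, 0.009]
eef_rot: [3.141, -0.001, 0.47]
force: [-0.2, 0.9, 5.2]
grip_width: 0.0412
grip_force: 20.0
```

>>> {"api": "carry_out", "payload": {"plan": [[[0,0,-15,0,0,0,36],[0,0,-30,0,0,0,36],[0,0,-30,0,0,0,36],[0,0,-25,0,0,0,36],[26.8,-18.4,0,0,0,0,36],[26.8,-18.4,0,0,0,0,36],[26.8,-18.4,0,0,0,0,36],[26.8,-18.4,0,0,0,0,36],[26.8,-18.4,0,0,0,0,36],[26.8,-18.4,0,0,0,0,36],[26.8,-18.4,0,0,0,0,36],[26.8,-18.4,0,0,0,0,36],[26.8,-18.4,0,0,0,0,36],[26.8,-18.4,0,0,0,0,36],[0,0,0,0,0,0,36],[0,0,0,0,0,0,36]]]}}

```text
time_s: 8.98
ee_pos: [0.6265, 0.2146, 0.1077]
eef_rot: [-3.141, 0.001, 0.472]
force: [0.4, -0.8, -1.1]
grip_width: 0.041
grip_force: 20.0
```

```bash
python3 - <<'E'
from h import *
st(); c=snap('wrist','wr4'); m,g=masks(c)
for b in blobs(c,m,.128,amin=200): print('cop held',b)
for b in blobs(c,g,.03,amin=600): print('g',b, go(b[2:4],33))
E
```

```text
8.9833 [626.5 214.6 107.7] [-3.141e+00  1.000e-03  4.720e-01] q [ 0.27  0.64  1.27 -0.    1.24  1.37] F [ 0.4 -0.8 -1.1] 41.0 20.0
cop held (5088.5, [318.0, 253.0], 628.0, 216.0, 23.6)
cop held (3643.0, [488.0, 25.0], 758.9, 195.5, 25.7)
g (1133.0, [438.0, 247.0], 641.3, 110.1, 17.1) [-33.5  98.9  75. ]
g (3106.0, [321.0, 186.0], 631.2, 215.9, 39.6) [ 5.5  0.1 74.9]
g (1161.5, [626.0, 127.0], 799.8, 23.2, 24.6) [ 68.4 248.3  74.9]
g (744.5, [387.0, 8.0], 780.5, 237.9, 38.3) [148.5  48.1  74.8]
```

View pics/wr4.png

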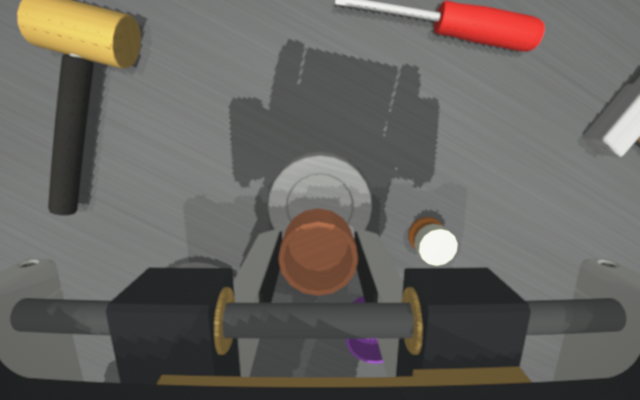

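The held narrow cup is at (318,253), in front of the narrow die at (320,200). The earlier unobstructed fixes of the die agree to within 1 mm, so I'll lower it here.

>>> {"api": "carry_out", "payload": {"plan": [[[0.3,1,25,0,0,0,36],[0,0,22,0,0,0,36],[0,0,14,0,0,0,36],[0,0,8,0,0,0,36],[0,0,6,0,0,0,36],[0,0,0,0,0,0,36],[0,0,0,0,0,0,36]]]}}

```text
time_s: 9.62
ee_pos: [0.6278, 0.2127, 0.0343]
eef_rot: [3.141, -0.001, 0.47]
force: [0.1, -0.5, -0.3]
grip_width: 0.0412
grip_force: 20.0
```

>>> {"api": "carry_out", "payload": {"plan": [[[0,0,1.5,0,0,0,36],[0,0,0,0,0,0,36],[0,0,0,0,0,0,48],[0,0,0,0,0,0,58],[0,0,0,0,0,0,70],[0,0,-15,0,0,0,70],[0,0,-35,0,0,0,80],[0,0,-35,0,0,0,94],[0,0,-35,0,0,0,94],[0,0,0,0,0,0,94]]]}}

```text
time_s: 10.45
ee_pos: [0.6299, 0.2136, 0.1602]
eef_rot: [3.139, -0.011, 0.47]
force: [0.6, 0.1, 0.3]
grip_width: 0.091
grip_force: 0.0
```

```bash
python3 - <<'E'
from h import *
st(); c=snap('wrist','wr5'); m,g=masks(c)
for b in blobs(c,m,.05,amin=600): print('cop',b)
for b in blobs(c,g,.03,amin=600): print('g',b)
cv2.imwrite('pics/j5.png',c['pixels'][100:300,150:490,::-1].repeat(2,0).repeat(2,1))
E
```

```text
10.45 [629.9 213.6 160.2] [ 3.139 -0.011  0.47 ] q [0.27 0.59 1.22 0.   1.33 1.37] F [0.6 0.1 0.3] 91.0 0.0
cop (1551.5, [317.0, 202.0], 627.2, 213.1, 21.5)
cop (2426.0, [455.0, 46.0], 796.2, 169.0, 38.3)
g (1808.5, [314.0, 178.0], 632.1, 217.4, 40.1)
g (2104.0, [591.0, 111.0], 820.1, 19.2, 43.9)
```

View pics/j5.png

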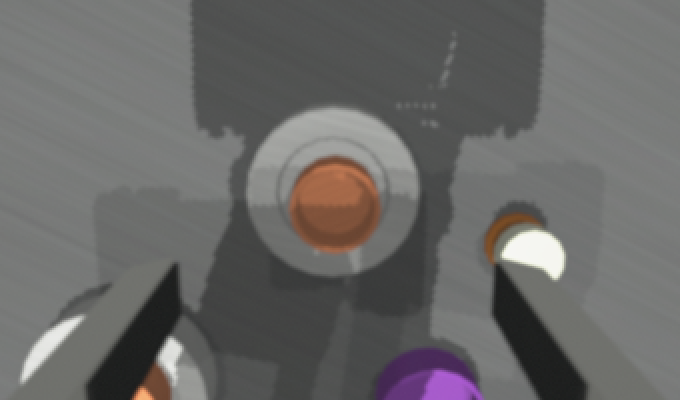

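The narrow cup stands in the recess at (335,203), and its ray fix of (627.2, 213.1) matches the die centre. Next is the thick punch.

>>> {"api": "carry_out", "payload": {"plan": [[[-15.9,31.1,-2,0,0,0,94],[-15.9,31.1,-2,0,0,0,94],[-15.9,31.1,-2,0,0,0,94],[-15.9,31.1,-2,0,0,0,94],[-15.9,31.1,-2,0,0,0,94],[-15.9,31.1,-2,0,0,0,94],[-15.9,31.1,-2,0,0,0,94],[-15.9,31.1,-2,0,0,0,94],[-15.9,31.1,-2,0,0,0,94],[-15.9,31.1,-2,0,0,0,94],[-15.9,31.1,-2,0,0,0,94],[-15.9,31.1,-2,0,0,0,94],[-15.9,31.1,-2,0,0,0,94],[0,0,0,0,0,0,94],[0,0,0,0,0,0,94],[0,0,0,0,0,0,94]]]}}

```text
time_s: 11.83
ee_pos: [0.6259, -0.2407, 0.1769]
eef_rot: [-3.14, 0.001, 0.47]
force: [0.7, -0.6, -1.0]
grip_width: 0.094
grip_force: 0.0
```

```bash
python3 - <<'E'
from h import *
st(); c=snap('wrist','wr6'); t=snap('top')
np.save('t6.npy',t['pixels'])
cv2.imwrite('pics/j6.png',c['pixels'][80:320,150:490,::-1].repeat(2,0).repeat(2,1))
E
```

```text
11.8333 [ 625.9 -240.7  176.9] [-3.14e+00  1.00e-03  4.70e-01] q [-0.42  0.6   1.16  0.    1.38  0.68] F [ 0.7 -0.6 -1. ] 94.0 0.0
```

View pics/j6.png

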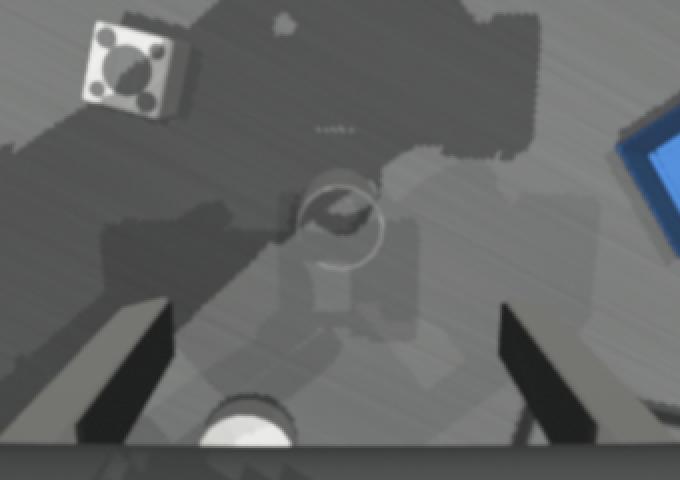

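The thick punch's top ring is centred at (341,228) in the crop, which is full-image (320.5,194), with a radius of about 21.5 px.

```bash
python3 - <<'E'
from h import *
st(); c=snap('wrist'); p=ray(c,(320.5,194),.06)[0]*1000; print(p,go(p,30))
g=cv2.GaussianBlur(cv2.cvtColor(c['pixels'],cv2.COLOR_RGB2GRAY),(3,3),0)[120:280,230:410]
print(cv2.HoughCircles(g,cv2.HOUGH_GRADIENT,1.2,30,param1=60,param2=15,minRadius=18,maxRadius=26))
print(ray(snap('top'),[(435.6,149.6)],.06)*1000)
E
```

```text
11.9333 [ 626.2 -240.   177.5] [-3.141  0.     0.471] q [-0.42  0.6   1.16  0.    1.38  0.68] F [ 0.7 -0.1 -0.1] 93.8 0.0
[ 629.23928205 -240.75699349] [  2.3   2.1 147.7]
[[[90.600006 73.8      22.44    ]]]
[[ 628.35369445 -240.5688671 ]]
```

>>> {"api": "carry_out", "payload": {"plan": [[[1.3,1.2,35,0,0,0,80],[1,0.9,35,0,0,0,70],[0,0,35,0,0,0,70],[0,0,24,0,0,0,70],[0,0,12,0,0,0,70],[0,0,5,0,0,0,70],[0,0,0,0,0,0,70],[0,0,0,0,0,0,36],[0,0,0,0,0,0,36],[0,0,0,0,0,0,36],[0,0,0,0,0,0,36],[0,0,0,0,0,0,36],[0,0,0,0,0,0,36]]], "squeeze": 45}}

```text
time_s: 13.12
ee_pos: [0.6293, -0.242, 0.0326]
eef_rot: [3.141, -0.0, 0.47]
force: [-1.6, 1.8, 4.8]
grip_width: 0.0383
grip_force: 45.0
```

>>> {"api": "carry_out", "payload": {"plan": [[[0,0,-15,0,0,0,36],[0,0,-35,0,0,0,36],[0,0,-35,0,0,0,36],[0,0,-25,0,0,0,36],[1,-37.4,0,0,0,0,36],[1,-37.4,0,0,0,0,36],[1,-37.4,0,0,0,0,36],[1,-37.4,0,0,0,0,36],[1,-37.4,0,0,0,0,36],[1,-37.4,0,0,0,0,36],[1,-37.4,0,0,0,0,36],[1,-37.4,0,0,0,0,36],[1,-37.4,0,0,0,0,36],[1,-37.4,0,0,0,0,36],[1,-37.4,0,0,0,0,36],[1,-37.4,0,0,0,0,36],[1,-37.4,0,0,0,0,36],[1,-37.4,0,0,0,0,36],[0,0,0,0,0,0,36],[0,0,0,0,0,0,36]]]}}

```text
time_s: 14.78
ee_pos: [0.4035, 0.2322, 0.1415]
eef_rot: [3.142, 0.001, 0.473]
force: [0.3, -0.0, -5.8]
grip_width: 0.0381
grip_force: 45.0
```

```bash
python3 - <<'E'
from h import *
st(); c=snap('wrist','wr7'); m,g=masks(c)
for b in blobs(c,m,.05,amin=200): print('cop',b,go(b[2:4],100))
for b in blobs(c,g,.03,amin=600): print('g',b)
E
```

```text
14.7833 [403.5 232.2 141.5] [3.142e+00 1.000e-03 4.730e-01] q [ 0.44  0.18  1.83 -0.    1.14  1.54] F [ 0.3 -0.  -5.8] 38.1 45.0
cop (4015.5, [323.0, 103.0], 477.3, 266.4, 28.3) [81.2  1.9 41.5]
cop (260.0, [548.0, 25.0], 616.0, 135.0, 13.8) [145.1 182.   41.5]
g (10768.5, [321.0, 103.0], 476.6, 267.4, 49.7)
g (1011.0, [580.0, 14.0], 645.2, 110.0, 17.0)
g (1118.5, [465.0, 7.0], 604.6, 201.3, 32.4)
```

View pics/wr7.png

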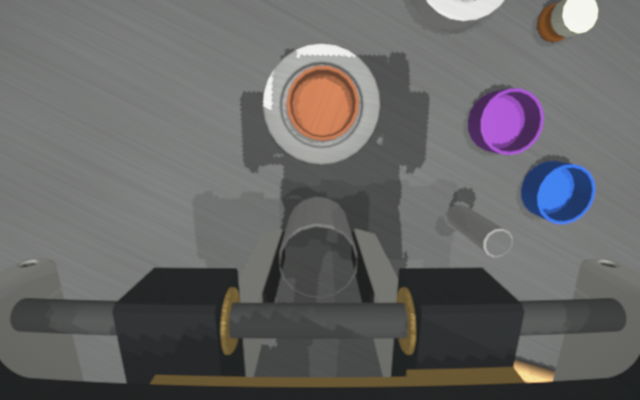

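The wide cup sits centred in its die at (323,103), and the held thick punch hangs upright at (318,262). I'll move over the cup.

>>> {"api": "carry_out", "payload": {"plan": [[[20.3,0.5,0,0,0,0,36],[20.3,0.5,0,0,0,0,36],[20.3,0.5,0,0,0,0,36],[20.3,0.4,0,0,0,0,36],[0,0,25,0,0,0,36],[0,0,20,0,0,0,36],[0,0,5,0,0,0,36],[0,0,0,0,0,0,36],[0,0,0,0,0,0,36]]]}}

```text
time_s: 15.58
ee_pos: [0.4784, 0.2656, 0.0927]
eef_rot: [3.142, -0.0, 0.469]
force: [-1.1, -0.4, -5.2]
grip_width: 0.0386
grip_force: 45.0
```

```bash
python3 - <<'E'
from h import *
st(); c=snap('wrist'); cv2.imwrite('pics/j8.png',c['pixels'][130:330,190:450,::-1].repeat(2,0).repeat(2,1)); print(go((477.3,266.4),59))
g=cv2.GaussianBlur(cv2.cvtColor(c['pixels'],cv2.COLOR_RGB2GRAY),(3,3),0)[200:340,240:400]
k=cv2.HoughCircles(g,cv2.HOUGH_GRADIENT,1.2,30,param1=60,param2=15,minRadius=32,maxRadius=46)
z=telemetry.get_obs()['ee_pos'][2]-.0326+.06
if k is not None: print(k[0][:2], ray(c,k[0][:2,:2]+[240,200],z)*1000)
E
```

```text
15.5833 [478.4 265.6  92.7] [ 3.142 -0.     0.469] q [ 0.44  0.41  1.65 -0.    1.08  1.54] F [-1.1 -0.4 -5.2] 38.6 45.0
[-1.  -1.  34.2]
[[78.600006 59.4      36.08    ]
 [77.4      13.8      45.32    ]] [[479.96572915 266.50277301]
 [500.54346304 277.57161871]]
```

>>> {"api": "carry_out", "payload": {"plan": [[[-2,-0.6,8,0,0,0,36],[0,0,10,0,0,0,36],[0,0,8,0,0,0,36],[0,0,5,0,0,0,36],[0,0,2,0,0,0,36],[0,0,0,0,0,0,36],[0,0,0,0,0,0,36]]]}}

```text
time_s: 16.22
ee_pos: [0.4759, 0.2659, 0.059]
eef_rot: [3.142, -0.0, 0.47]
force: [0.1, -0.0, -5.2]
grip_width: 0.0388
grip_force: 45.0
```

>>> {"api": "carry_out", "payload": {"plan": [[[0,0,0.8,0,0,0,36],[0,0,0.5,0,0,0,36],[0,0,0,0,0,0,36],[0,0,0,0,0,0,36]]]}}

```text
time_s: 16.55
ee_pos: [0.4759, 0.2658, 0.0578]
eef_rot: [3.142, -0.0, 0.47]
force: [-0.0, 0.7, -5.6]
grip_width: 0.0382
grip_force: 45.0
```

>>> {"api": "carry_out", "payload": {"plan": [[[0,0,0,0,0,0,42],[0,0,0,0,0,0,46],[0,0,0,0,0,0,54],[0,0,0,0,0,0,64],[0,0,-15,0,0,0,70],[0,0,-30,0,0,0,70],[0,0,-35,0,0,0,70],[0,0,-30,0,0,0,70],[-20.6,28.1,0,0,0,0,70],[-20.6,28.1,0,0,0,0,70],[-20.6,28.1,0,0,0,0,70],[-20.6,28.1,0,0,0,0,70],[-20.6,28.1,0,0,0,0,70],[0,0,0,0,0,0,70],[0,0,0,0,0,0,70]]]}}

```text
time_s: 17.8
ee_pos: [0.4477, 0.0929, 0.1682]
eef_rot: [3.141, -0.001, 0.467]
force: [0.2, 1.1, 0.9]
grip_width: 0.0699
grip_force: 0.0
```

```bash
python3 - <<'E'
from h import *
st(); c=snap('wrist'); t=snap('top')
a=c['pixels'][60:310,120:520,::-1].repeat(2,0).repeat(2,1)
b=cv2.resize(t['pixels'][120:270,150:310,::-1],(160,150))
a[:150,:160]=b; cv2.imwrite('pics/j9.png',a)
g=cv2.GaussianBlur(cv2.cvtColor(c['pixels'],cv2.COLOR_RGB2GRAY),(3,3),0)[120:280,230:410]
k=cv2.HoughCircles(g,cv2.HOUGH_GRADIENT,1.2,30,param1=60,param2=12,minRadius=11,maxRadius=20)
if k is not None:
  for q in k[0][:3]:
    p=ray(c,q[:2]+[230,120],.08)[0]*1000; print(q,q[:2]+[230,120],p,go(p,42))
print(ray(t,[(262.4,236)],.08)*1000)
E
```

```text
17.8 [447.7  92.9 168.2] [ 3.141e+00 -1.000e-03  4.670e-01] q [0.12 0.13 1.82 0.   1.19 1.23] F [0.2 1.1 0.9] 69.9 0.0
[84.600006 83.4      15.08    ] [314.6000061  203.40000153] [447.25372555  95.97006827] [ 1.000e-01 -1.700e+00  1.259e+02]
[163.8   39.    19.28] [393.80000305 159.        ] [509.19604014  55.33048587] [ 36.9  62.6 125.9]
[[446.499653  94.139444]]
```

View pics/j9.png

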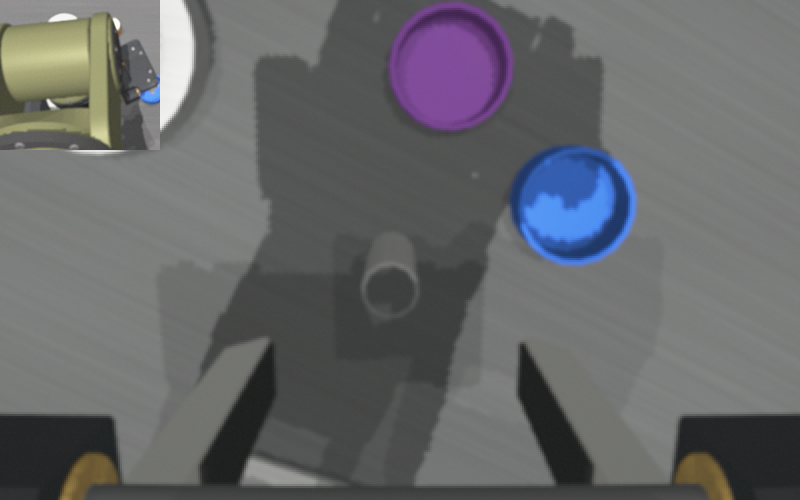

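The slim punch's top is at (390,288) in the crop, which is full-image (315,204), with the purple and blue look-alikes clear of the fingers. I'll go down and grasp it.

>>> {"api": "carry_out", "payload": {"plan": [[[0,-1.2,30,0,0,0,60],[0,-0.5,32,0,0,0,60],[0,0,32,0,0,0,60],[0,0,20,0,0,0,60],[0,0,10,0,0,0,60],[0,0,3,0,0,0,60],[0,0,0,0,0,0,60],[0,0,0,0,0,0,20],[0,0,0,0,0,0,20],[0,0,0,0,0,0,20],[0,0,0,0,0,0,20],[0,0,0,0,0,0,20],[0,0,0,0,0,0,20]]], "squeeze": 35}}

```text
time_s: 18.98
ee_pos: [0.4469, 0.0954, 0.0409]
eef_rot: [3.141, -0.0, 0.47]
force: [-0.1, 0.2, -0.1]
grip_width: 0.0237
grip_force: 0.5
```

>>> {"api": "carry_out", "payload": {"plan": [[[0,0,0,0,0,0,20],[0,0,0,0,0,0,20],[0,0,0,0,0,0,20],[0,0,-15,0,0,0,20],[0,0,-30,0,0,0,20],[0,0,-35,0,0,0,20],[0,0,-25,0,0,0,20],[27,-4.7,0,0,0,0,20],[27,-4.7,0,0,0,0,20],[27,-4.7,0,0,0,0,20],[27,-4.7,0,0,0,0,20],[27,-4.7,0,0,0,0,20],[0,0,0,0,0,0,20],[0,0,0,0,0,0,20]]]}}

```text
time_s: 20.15
ee_pos: [0.5564, 0.1779, 0.1443]
eef_rot: [-3.141, 0.002, 0.471]
force: [-0.4, -0.1, -2.2]
grip_width: 0.0225
grip_force: 35.0
```

```bash
python3 - <<'E'
from h import *
st(); c=snap('wrist','wr10'); m,g=masks(c)
for b in blobs(c,m,.05,amin=200): print('cop',b,go(b[2:4],100))
for b in blobs(c,g,.03,amin=600): print('g',b)
E
```

```text
20.15 [556.4 177.9 144.3] [-3.141e+00  2.000e-03  4.710e-01] q [ 0.25  0.43  1.49 -0.    1.22  1.35] F [-0.4 -0.1 -2.2] 22.5 35.0
cop (751.5, [176.0, 247.0], 460.3, 272.6, 19.6) [ -42.1 -128.2   44.8]
cop (1117.0, [200.0, 226.0], 483.7, 264.0, 31.5) [ -25.1 -109.9   44.8]
cop (1961.5, [319.0, 109.0], 625.1, 211.9, 20.2) [77.4  0.6 44.5]
g (7686.5, [194.0, 227.0], 475.3, 268.5, 51.5)
g (1034.5, [430.0, 146.0], 642.5, 110.6, 16.7)
g (7228.5, [318.0, 105.0], 627.5, 214.5, 41.4)
g (1692.0, [613.0, 27.0], 806.3, 20.0, 31.6)
```

View pics/wr10.png

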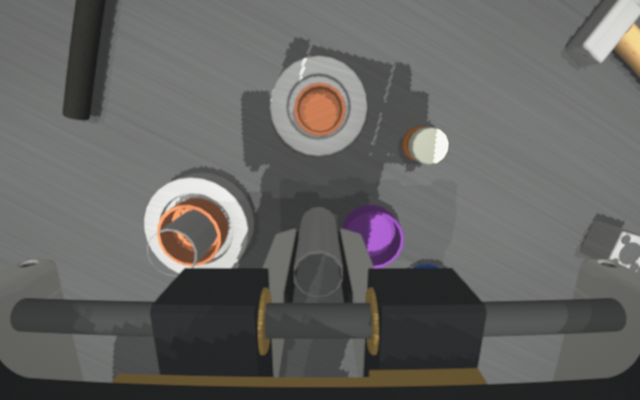

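The narrow cup is at (319,109) in its recess. The thick punch stands upright in the wide cup at (195,235), and the slim punch is held upright at (318,272). I'll move over the narrow cup.

>>> {"api": "carry_out", "payload": {"plan": [[[20,0.2,0,0,0,0,20],[20,0.2,0,0,0,0,20],[20,0.1,0,0,0,0,20],[18.3,0,0,0,0,0,20],[0,0,25,0,0,0,20],[0,0,15,0,0,0,20],[0,0,5,0,0,0,20],[0,0,0,0,0,0,20],[0,0,0,0,0,0,20]]]}}

```text
time_s: 20.95
ee_pos: [0.6266, 0.2122, 0.1016]
eef_rot: [3.141, -0.001, 0.469]
force: [0.4, -0.3, -2.0]
grip_width: 0.0223
grip_force: 35.0
```

```bash
python3 - <<'E'
from h import *
st(); c=snap('wrist'); print(go((626.2,212.5),67))
g=cv2.GaussianBlur(cv2.cvtColor(c['pixels'],cv2.COLOR_RGB2GRAY),(3,3),0)[200:340,240:400]
k=cv2.HoughCircles(g,cv2.HOUGH_GRADIENT,1.2,30,param1=60,param2=12,minRadius=18,maxRadius=28)
z=telemetry.get_obs()['ee_pos'][2]-.0409+.08
if k is not None: print(k[0][:2]+[240,200,0], ray(c,k[0][:2,:2]+[240,200],z)*1000)
m,_=masks(c)
for b in blobs(c,m,.05,amin=100): print('cop',b)
E
```

```text
20.95 [626.6 212.2 101.6] [ 3.141e+00 -1.000e-03  4.690e-01] q [ 0.27  0.64  1.28 -0.    1.23  1.37] F [ 0.4 -0.3 -2. ] 22.3 35.0
[-0.6 -0.5 35.1]
[[317.40000153 278.6000061   24.60000038]
 [315.         217.40000153  27.23999977]] [[623.88873774 211.59085152]
 [649.73006895 225.86317539]]
cop (206.0, [420.0, 229.0], 650.4, 135.7, 13.6)
cop (1233.5, [318.0, 209.0], 628.5, 213.8, 21.2)
cop (3761.5, [488.0, 21.0], 795.2, 171.2, 38.0)
```

>>> {"api": "carry_out", "payload": {"plan": [[[0.3,-0.3,9,0,0,0,20],[0,0,10,0,0,0,20],[0,0,8,0,0,0,20],[0,0,4,0,0,0,20],[0,0,2,0,0,0,20],[0,0,0,0,0,0,20],[0,0,0,0,0,0,20]]]}}

```text
time_s: 21.58
ee_pos: [0.6268, 0.2129, 0.0678]
eef_rot: [3.142, -0.0, 0.47]
force: [-0.3, 0.1, -1.7]
grip_width: 0.0227
grip_force: 35.0
```

>>> {"api": "carry_out", "payload": {"plan": [[[0,0,1,0,0,0,20],[0,0,0.7,0,0,0,20],[0,0,0,0,0,0,20],[0,0,0,0,0,0,20]]]}}

```text
time_s: 21.92
ee_pos: [0.6268, 0.2129, 0.0661]
eef_rot: [3.142, -0.0, 0.47]
force: [0.9, 0.1, -2.9]
grip_width: 0.0223
grip_force: 35.0
```

>>> {"api": "carry_out", "payload": {"plan": [[[0,0,0,0,0,0,26],[0,0,0,0,0,0,30],[0,0,0,0,0,0,40],[0,0,0,0,0,0,50],[0,0,-15,0,0,0,60],[0,0,-35,0,0,0,70],[0,0,-35,0,0,0,94],[0,0,-20,0,0,0,94],[-26.7,26.7,0,0,0,0,94],[-26.7,26.7,0,0,0,0,94],[-26.7,26.7,0,0,0,0,94],[-26.7,26.7,0,0,0,0,94],[-26.7,26.7,0,0,0,0,94],[-26.7,26.7,0,0,0,0,94]]]}}

```text
time_s: 23.08
ee_pos: [0.5556, -0.004, 0.1712]
eef_rot: [3.141, -0.001, 0.47]
force: [0.7, -0.6, 0.0]
grip_width: 0.0938
grip_force: 0.0
```

>>> {"api": "carry_out", "payload": {"plan": [[[-26.7,26.7,0,0,0,0,94],[-26.7,26.7,0,0,0,0,94],[-26.7,26.7,0,0,0,0,94],[-26.7,26.7,0,0,0,0,94],[-26.7,26.7,0,0,0,0,94],[-26.7,26.7,0,0,0,0,94],[-26.7,26.7,0,0,0,0,94],[0,0,0,0,0,0,94],[0,0,0,0,0,0,94]]]}}

```text
time_s: 23.83
ee_pos: [0.4737, -0.2552, 0.171]
eef_rot: [3.141, -0.0, 0.467]
force: [0.3, 0.2, -0.9]
grip_width: 0.0941
grip_force: 0.0
```

```bash
python3 - <<'E'
from h import *
st(); c=snap('wrist','wr11'); m,g=masks(c)
for t in (140,100):
  h,s,v=cv2.split(cv2.cvtColor(c['pixels'],cv2.COLOR_RGB2HSV)); g=(s<50)&(v>t)
  for b in blobs(c,g,.02,amin=600)[:6]: print(t,b,go(b[2:4],3))
t=snap('top','top11')
a=np.zeros((400,800,3),np.uint8); a[:,:400]=c['pixels'][:,120:520,::-1]; a[:,400:]=t['pixels'][100:300,120:320,::-1].repeat(2,0).repeat(2,1)
cv2.imwrite('pics/j11.png',a)
E
```

```text
23.8333 [ 473.7 -255.2  171. ] [ 3.141 -0.     0.467] q [-0.56  0.3   1.6   0.    1.24  0.54] F [ 0.3  0.2 -0.9] 94.1 0.0
140 (971.5, [37.0, 209.0], 322.0, 6.6, 45.1) [ -18.2 -301.2  168. ]
140 (2234.0, [322.0, 188.0], 476.0, -257.6, 28.4) [-1.00e-01  4.10e+00  1.68e+02]
140 (695.5, [605.0, 11.0], 755.6, -424.5, 33.2) [174.  279.2 168. ]
100 (13830.0, [316.0, 359.0], 286.4, -349.0, 205.6) [-210.5   -0.   168. ]
100 (879.0, [20.0, 271.0], 229.4, -1.6, 44.5) [-104.5 -335.7  168. ]
100 (2939.5, [180.0, 268.0], 331.3, -161.9, 69.5) [ -86.  -146.7  168. ]
100 (1231.5, [38.0, 209.0], 321.3, 6.2, 45.9) [ -19.  -301.2  168. ]
100 (806.0, [603.0, 12.0], 754.2, -422.9, 35.3) [173.5 277.2 168. ]
100 (105352.5, [354.0, 136.0], 517.3, -275.2, 378.8) [ 28.8  38.4 168. ]
```

View pics/j11.png

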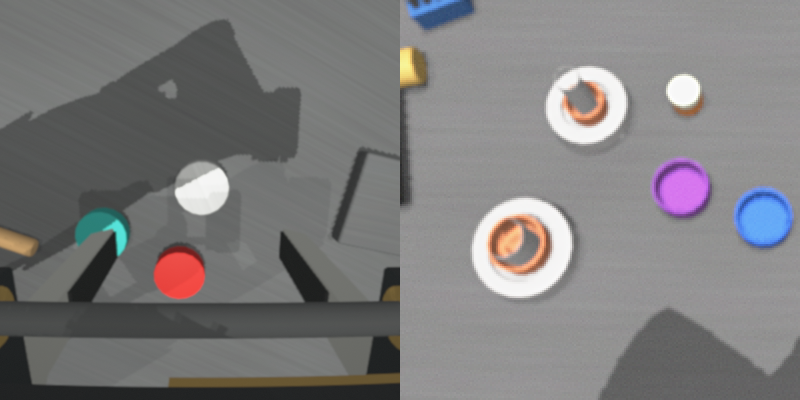

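The left half shows the steel disc at (202,188), half in shadow and clear of the turquoise and red ones. The right half shows both punches upright in their cups.

>>> {"api": "carry_out", "payload": {"plan": [[[0,2.5,35,0,0,0,94],[0,1.3,35,0,0,0,94],[0,0,35,0,0,0,94],[0,0,30,0,0,0,94],[0,0,18,0,0,0,94],[0,0,10,0,0,0,94],[0,0,4,0,0,0,94],[0,0,0,0,0,0,94],[0,0,0,0,0,0,50],[0,0,0,0,0,0,50],[0,0,0,0,0,0,50],[0,0,0,0,0,0,50],[0,0,0,0,0,0,50],[0,0,0,0,0,0,50],[0,0,0,0,0,0,50]]], "squeeze": 35}}

```text
time_s: 25.18
ee_pos: [0.4762, -0.2572, 0.0042]
eef_rot: [3.141, -0.0, 0.47]
force: [-0.6, -0.1, 1.4]
grip_width: 0.0554
grip_force: 35.0
```

>>> {"api": "carry_out", "payload": {"plan": [[[0,0,-15,0,0,0,50],[0,0,-35,0,0,0,50],[0,0,-35,0,0,0,50],[0,0,-35,0,0,0,50],[0,0,-30,0,0,0,50],[12.1,-35.9,0,0,0,0,50],[12.1,-35.9,0,0,0,0,50],[12.1,-35.9,0,0,0,0,50],[12.1,-35.9,0,0,0,0,50],[12.1,-35.9,0,0,0,0,50],[12.1,-35.9,0,0,0,0,50],[12.1,-35.9,0,0,0,0,50],[12.1,-35.9,0,0,0,0,50],[12.1,-35.9,0,0,0,0,50],[12.1,-35.9,0,0,0,0,50],[12.1,-35.9,0,0,0,0,50],[12.1,-35.9,0,0,0,0,50],[12.1,-35.9,0,0,0,0,50],[0,0,0,0,0,0,50],[0,0,0,0,0,0,50]]]}}

```text
time_s: 26.85
ee_pos: [0.4043, 0.2314, 0.1535]
eef_rot: [3.142, 0.001, 0.473]
force: [1.0, -0.9, -2.8]
grip_width: 0.0553
grip_force: 35.0
```

```bash
python3 - <<'E'
from h import *
st(); c=snap('wrist','wr12'); cv2.imwrite('pics/j12.png',c['pixels'][0:300,150:550,::-1].repeat(2,0).repeat(2,1))
g=cv2.GaussianBlur(cv2.cvtColor(c['pixels'],cv2.COLOR_RGB2GRAY),(3,3),0)[40:180,250:400]
k=cv2.HoughCircles(g,cv2.HOUGH_GRADIENT,1.2,20,param1=60,param2=12,minRadius=21,maxRadius=34)
if k is not None:
  for q in k[0][:4]: p=ray(c,q[:2]+[250,40],.085)[0]*1000; print(q+[250,40,0],p,go(p,100))
E
```

```text
26.85 [404.3 231.4 153.5] [3.142e+00 1.000e-03 4.730e-01] q [ 0.44  0.17  1.81 -0.    1.16  1.54] F [ 1.  -0.9 -2.8] 55.3 35.0
[320.20000458 103.00000381  30.60000038] [476.50627178 266.89502489] [80.7  0.  53.5]
[302.20000076 119.80000305  33.24000168] [460.00954922 273.15947561] [ 68.8 -13.1  53.5]
[297.40000153  93.40000153  31.92000198] [475.01049752 284.49301323] [ 87.3 -16.3  53.5]
[339.40000153  80.20000076  25.07999992] [496.73422451 261.9290669 ] [96.4 13.6 53.5]
```

View pics/j12.png

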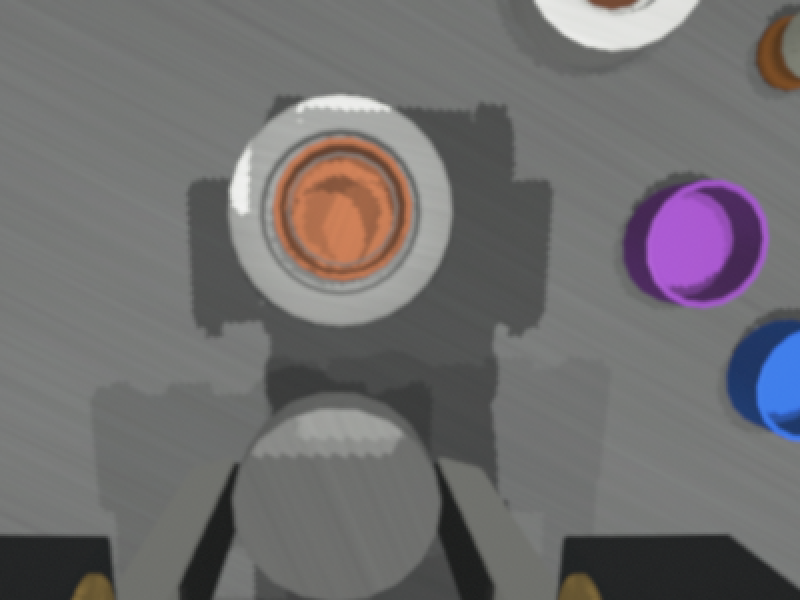

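The thick punch's top rim is centred at about (340,210) in the crop, which is full-image (320,105). The disc is held level, centred at about (337,496), full-image (318.5,248).

```bash
python3 - <<'E'
from h import *
c=snap('wrist'); st()
p=ray(c,[(320.2,105)],.085)[0]*1000; d=ray(c,[(318.5,248)],.1693)[0]*1000
print('punch',p,go(p,100),'disc',d,go(d,100))
E
```

```text
26.95 [404.9 229.6 153.7] [3.141e+00 1.000e-03 4.700e-01] q [ 0.44  0.17  1.81 -0.    1.16  1.54] F [ 0.3  0.4 -1.9] 55.5 35.0
punch [475.6817632  264.98499768] [79.1  0.5 53.6] disc [407.19883116 231.74104102] [ 3.  -0.9 53.7]
```

>>> {"api": "carry_out", "payload": {"plan": [[[20,0.3,0,0,0,0,50],[20,0.3,0,0,0,0,50],[20,0.2,0,0,0,0,50],[17.8,0,0,0,0,0,50],[0,0,20,0,0,0,50],[0,0,15,0,0,0,50],[0,0,10,0,0,0,50],[0,0,0,0,0,0,50],[0,0,0,0,0,0,50]]]}}

```text
time_s: 27.7
ee_pos: [0.475, 0.2639, 0.1091]
eef_rot: [3.142, 0.001, 0.469]
force: [0.6, 0.1, -2.0]
grip_width: 0.0554
grip_force: 35.0
```

```bash
python3 - <<'E'
from h import *
c=snap('wrist'); s=snap('scene'); st()
g=cv2.GaussianBlur(cv2.cvtColor(c['pixels'],cv2.COLOR_RGB2GRAY),(3,3),0)[170:340,230:410]
k=cv2.HoughCircles(g,cv2.HOUGH_GRADIENT,1.2,20,param1=60,param2=15,minRadius=46,maxRadius=60)
z=telemetry.get_obs()['ee_pos'][2]-.0042+.02
if k is not None: print(k[0][:2]+[230,170,0], ray(c,k[0][:2,:2]+[230,170],z)*1000)
cv2.imwrite('pics/j13.png',np.hstack([cv2.resize(s['pixels'][90:240,280:460,::-1],(480,400)),c['pixels'][120:320,240:400,::-1].repeat(2,0).repeat(2,1)]))
E
```

```text
27.8 [475.3 264.5 110.1] [ 3.142e+00 -2.000e-03  4.690e-01] q [ 0.44  0.38  1.64 -0.    1.11  1.54] F [ 0.2 -0.8 -2.6] 55.3 35.0
[[319.40000153 252.20000458  48.75999832]
 [319.40000153 222.20000076  51.40000153]] [[476.0093882  264.05164783]
 [490.74156075 271.52752327]]
```

View pics/j13.png

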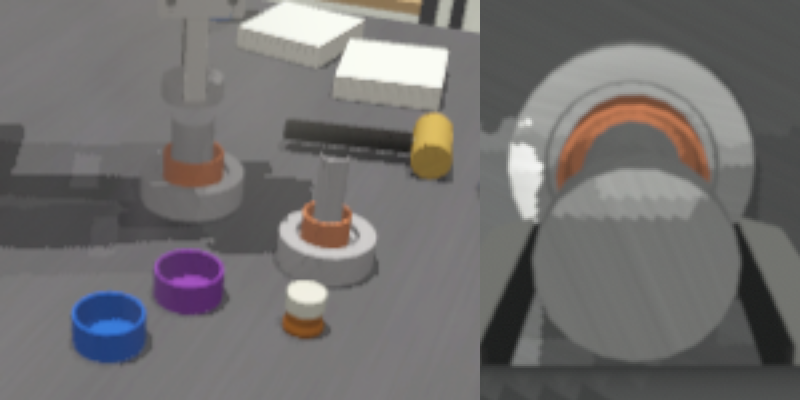

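The scene half shows the disc held level above the thick punch at (193,95), and the slim stack upright in its die at (330,190). The disc is within about 1.5 mm of the punch's centre.

>>> {"api": "carry_out", "payload": {"plan": [[[0.5,-1.2,7,0,0,0,50],[0,0,6,0,0,0,50],[0,0,4,0,0,0,50],[0,0,1.5,0,0,0,50],[0,0,0,0,0,0,50],[0,0,0,0,0,0,50]]]}}

```text
time_s: 28.3
ee_pos: [0.4747, 0.2661, 0.0905]
eef_rot: [-3.142, 0.0, 0.47]
force: [0.7, -0.2, -1.4]
grip_width: 0.0552
grip_force: 35.0
```

>>> {"api": "carry_out", "payload": {"plan": [[[0,0,0.6,0,0,0,50],[0,0,0.5,0,0,0,50],[0,0,0,0,0,0,50],[0,0,0,0,0,0,50]]]}}

```text
time_s: 28.63
ee_pos: [0.4747, 0.2661, 0.0894]
eef_rot: [-3.142, -0.0, 0.47]
force: [-0.5, -1.1, -2.6]
grip_width: 0.0551
grip_force: 35.0
```

>>> {"api": "carry_out", "payload": {"plan": [[[0,0,0.3,0,0,0,50],[0,0,0,0,0,0,57],[0,0,0,0,0,0,60],[0,0,0,0,0,0,68],[0,0,0,0,0,0,80],[0,0,0,0,0,0,90],[0,0,-10,0,0,0,94],[0,0,-25,0,0,0,94],[0,0,-30,0,0,0,94],[0,0,-30,0,0,0,94],[-30,0,0,0,0,0,94],[-30,0,0,0,0,0,94],[-20,0,0,0,0,0,94],[0,0,0,0,0,0,94],[0,0,0,0,0,0,94]]]}}

```text
time_s: 29.88
ee_pos: [0.4034, 0.2298, 0.1852]
eef_rot: [3.142, -0.002, 0.47]
force: [0.1, 0.8, -0.3]
grip_width: 0.0938
grip_force: 0.0
```

```bash
python3 - <<'E'
from h import *
c=snap('wrist'); s=snap('scene'); st()
m,g=masks(c)
for z in (.105,):
  for b in blobs(c,g,z,amin=600)[:5]: print(z,b)
cv2.imwrite('pics/j14.png',np.hstack([cv2.resize(s['pixels'][90:240,280:460,::-1],(440,366)),cv2.resize(c['pixels'][0:240,200:440,::-1],(366,366))])[:,:800])
E
```

```text
29.9833 [404.  230.1 184.7] [ 3.142e+00 -1.000e-03  4.700e-01] q [0.44 0.13 1.78 0.   1.23 1.54] F [ 0.3 -0.2 -0.5] 94.0 0.0
0.105 (7940.5, [317.0, 105.0], 473.7, 266.4, 38.3)
0.105 (910.5, [543.0, 24.0], 604.4, 144.3, 13.1)
0.105 (1541.0, [442.0, 13.0], 581.5, 219.4, 30.5)
```

View pics/j14.png

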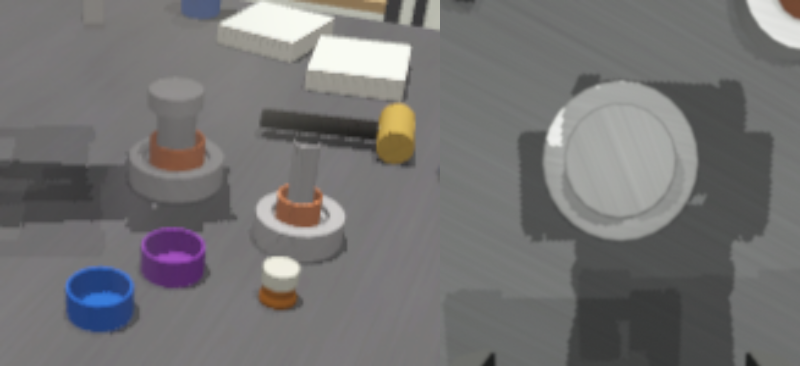

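The disc lies level on the thick punch at (176,95), centred over the column, and the slim punch stands upright in its cup at (303,170). The gripper is clear of everything, so I'm handing in.

```bash
python3 -c "
from station import ctrl
print(ctrl.hand_in())"
```

```text
the job is handed in; nothing more can be done
None
```

I handed in the job at about 30 s of the 125 s limit: both cups stand mouth up in their dies with their punches upright, and the disc lies on the thick punch, centred as far as the last pictures show.

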